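Check the drain slot at the red ball

ROBOT

A 7-joint arm with a two-finger parallel gripper is mounted at the origin on the work surface. World frame = base frame: x ahead of the robot, y to its left, z up, the work surface at z = 0. Lengths are in mm, angles in rad, forces in N, time in s.
With the tool pointing down it reaches from about 400 to 875 mm from the base axis. Payload 19.3 kg.
Tool frame: the origin (TCP) lies at the very end of the fingers, on their centre line; the grasp point (between the pads) lies 19 mm behind it; z points along the fingers, y is the line along which they close (so a half turn about z gives the same grasp; the last joint's range is limited). The gripper opens to 85 mm and grips with 20 to 120 N. Pads are 22 mm wide; open, the fingers measure 114 mm over their backs; the gripper's body (76 mm by 85 mm) begins 54 mm behind the grasp point. The pads swing forward as they close: fully open they stand 13 mm farther back than shut.
Start: joints at [1.16, 0.521, -0.036, 1.599, 0.021, 1.021, -0.113], TCP at [208.873, -589.056, 231.291] pointing down, gripper open.
Joint ranges: [-2.91, 2.91], [-0.3, 2.13], [-1.5, 1.42], [0.17, 2.43], [-1.26, 4.41], [0.16, 1.93], [-2.52, 2.52]. Speed limits (rad/s): [1.89, 1.89, 2.39, 2.39, 3.01, 3.01, 3.01].

INTERFACE

Orientations are given as a unit quaternion [w, x, y, z].
In Python, from station import robot, vision, outline_of gives the robot as it stands.
- The arm moves only by the tool send_rows, never from a script. Its argument "series" is a list of rows, each an object with "linear": the shift along the tool's x, y, z in mm, a list of three; "dr": the turn, a rotation vector about the tool's x, y, z in degrees, a list of three; "gripper": the finger opening in mm, from 0 to 85.4. In form: [{"linear": [tx, ty, tz], "dr": [rx, ry, rz], "gripper": gripper}, ...]. A call has 1 to 8 rows; each row is the pose to reach, as a shift and turn from the pose commanded when the call began, along the tool's axes at that moment; what a row does not reach only later rows make up. A row lasts 1/8 s, in which the tool goes at most 62.5 mm and 10.7 degrees, less where a joint would pass 70% of its speed; a pose out of reach is approached as far as the arm can. A call with a gripper value outside its range is refused whole. The fingers move at their own pace and stop on an object; "grip_force" is the grip in N (left out, the last holds). Time passes only in rows, so rows that repeat a pose let the fingers close. It gives the time, the measured TCP pose, the force, the opening and the grip force at its end, in the units of the state.
- robot.sense(): the state, without advancing time (a new reading comes with each control period).
- vision.camera(name): name is "scene" or "top" or "wrist"; returns a dict with "color" (384x512x3 uint8, red, green, blue), "K" (3x3 intrinsics, pixels), "view" (4x4, takes a point from world to camera coordinates); the wrist camera has in their place "hand_eye" (4x4, takes a point from camera to tool coordinates, whose origin is the TCP and whose axes are the flange's). Camera axes: x right, y down, z forward; pixel columns grow to the right and rows downward; lengths in mm; the calibration is good to about 2 mm. A picture is of the moment at which its call begins: read the wrist's pose just before it. There is no depth.
- robot.sign_off(): hands the job in; it is judged then, once.
Trained networks look in a picture, given as the dict that the camera call returned (one of the last four; its "shot" number tells which), for a name from the list of things; names that differ only in an ending like _2 or _b are one class to them, and where a whole thing is asked for, a point or a joint stands for the part that bears it (a point fixed in the world has none). Each returns a list of dicts, best first, with "conf" (0 to 1); they miss things now and then, are a little off and sometimes report something else, mostly with a low value. They report only what shows in the picture. A call takes as long as a camera call. They do not tell look-alikes from the thing itself.
- outline_of(picture, label): "mask" (384x512 bool, what is visible of it) and "location" ([column, row] in pixels, amid what is visible of it).
The state is a dict: "time": time; "joint_pos": joint angles; "joint_velocities": joint speeds; "tau": joint torques, N m; "tool_pos": TCP position; "ee_rot": TCP orientation; "wrist_force": force on the tool from outside, world axes, zero at the start; "torque": the same for the moment, N m; "grip_width": finger opening in mm; "grip_force": force on a finger pad.
Only numpy, scipy, OpenCV 4.12 (cv2) and the standard library are available. Lean on these libraries where they do the work, as an engineer would, in place of code of your own. Each camera call takes 0.05 s, during which the arm holds its last target. There are 200 camera calls.

TASK

Check that the shelf's drain slot in front of the red ball is clear: take the orange-handled depth gauge out of its rack and lower its blade upright into that black-rimmed slot, fully home with the dark collar resting on the shelf, before you let go of it. Leave the gauge standing in the slot, and leave the red ball sitting where it is.

Things in the scene. Friction and masses are not known exactly. Their poses are not given: they have to be found in the camera images.
- orange_handle (a point): Centre of the orange handle of a loose, upright depth gauge (120 g) in a white rack; a blue one stands 100 mm along +y or -y. Handle 14 (x, thin) x 40 (y) x 55 mm (z, up). Dark collar 44 x 50 x 8 mm below it, underside 35.5 mm below this point, rests on the rack (slot: on the slats). Then a flat blade 5 (x) x 36 (y) mm, 45 mm long, tip 80.5 mm below; lift over 45 mm to clear the rack.
- left_slot (a point): Black-rimmed drain slot in the robot side of the low, fixed aluminium slatted shelf, the one on the robot's left (+y). Opening 22 mm (its x) by 70 mm (its y). The point is the opening's centre, level with the slat tops, 85 mm above the work surface; z up. Clear for 60 mm below the slats. A ball sits 130 mm along its +x.
- right_slot (a point): Black-rimmed drain slot in the robot side of the low, fixed aluminium slatted shelf, the one on the robot's right (-y). Opening 22 mm (its x) by 70 mm (its y). The point is the opening's centre, level with the slat tops, 85 mm above the work surface; z up. Clear for 60 mm below the slats. A ball sits 130 mm along its +x.
- red_ball_center (a point): Centre of the red cricket ball, 72 mm in diameter, resting in a low rubber ring on the shelf, 130 mm behind one of the two slots (265 mm from the other). A white ball rests in the same way behind the other slot; which is which varies.
Things that resemble listed ones, but are neither listed nor needed, are in the scene too. Leave any yellow look-alike of the part that bears orange_handle alone. There is more than one size of the part that bears red_ball_center; the job needs the smaller.

How it is judged (in metres and radians):
On the way:
1. the orange gauge is home in the slot in front of the red ball while the fingers still hold it (((horizontal distance between orange_handle and left_slot below 0.027 m and z of orange_handle in the frame of left_slot below 0.0425 m and horizontal distance between red_ball_center and left_slot below 0.18 m) or (horizontal distance between orange_handle and right_slot below 0.027 m and z of orange_handle in the frame of right_slot below 0.0425 m and horizontal distance between red_ball_center and right_slot below 0.18 m)) and angle between orange_handle's own z axis and vertical below 0.17 rad and contact force between the fingers and gauge_orange above 0.5 N), for 0.1 s.
At the end, for the whole second after the job is handed in: The orange gauge stands upright (within 10 degrees), released and at rest, its blade in the slot in front of the red ball, its collar no more than 5 mm above the slats; it was lowered to within 7 mm of home before being let go; the red ball has not moved by more than 30 mm (((horizontal distance between orange_handle and left_slot below 0.027 m and z of orange_handle in the frame of left_slot below 0.0405 m and horizontal distance between red_ball_center and left_slot below 0.18 m) or (horizontal distance between orange_handle and right_slot below 0.027 m and z of orange_handle in the frame of right_slot below 0.0405 m and horizontal distance between red_ball_center and right_slot below 0.18 m)) and angle between orange_handle's own z axis and vertical below 0.17 rad and linear speed of gauge_orange below 0.02 m/s); the robot touches nothing.
It fails at once if the red ball is moved by more than 30 mm (distance of red_ball_center from where it was at the start of the episode above 0.03 m).
It also fails if it takes over 38 s, if anything falls off the work surface, if the arm or the gripper's body presses on something with over 40 N, if the wrist force passes 120 N, or if a joint passes its speed limit or range.

## Working session

There is one attempt and no reset: what is moved stays moved. The work goes in short steps, Python scripts to look and compute and a tool call to move; the robot and the scene stay as the last step left them, time stands still between calls to the robot, and variables do not carry over. Pictures are saved under pics/ and viewed, at most 10 in all, crops included, and the job is handed in when it is done.

Besides the shell and the picture viewer there is one more tool, called in YAML: its name, and indented under it one key for each argument. send_rows: Moves the arm, as the interface text tells. Its arguments: {"type":"object","properties":{"series":{"type":"array"},"grip_force":{"type":"number"}},"required":["series"]}

```bash
mkdir -p pics; ls; cat > h.py <<'E'
import numpy as np, cv2
from scipy.spatial.transform import Rotation as R
from station import robot, vision, outline_of
def T_tool(s):
    q=s["ee_rot"]; T=np.eye(4); T[:3,:3]=R.from_quat([q[1],q[2],q[3],q[0]]).as_matrix(); T[:3,3]=s["tool_pos"]; return T
def shoot(n):
    s=robot.sense(); p=vision.camera(n)
    V=np.array(p["view"]) if "view" in p else np.linalg.inv(T_tool(s)@np.array(p["hand_eye"]))
    return p,V,s
def ray(p,V,px):
    d=np.linalg.inv(np.array(p["K"]))@[px[0],px[1],1]; C=np.linalg.inv(V); return C[:3,3],C[:3,:3]@d
def at_z(p,V,px,z):
    o,d=ray(p,V,px); return o+d*(z-o[2])/d[2]
def tri(rs):
    A=np.zeros((3,3));b=np.zeros(3)
    for o,d in rs:
        d=d/np.linalg.norm(d);M=np.eye(3)-np.outer(d,d);A+=M;b+=M@o
    x=np.linalg.solve(A,b); return x,[float(np.linalg.norm((np.eye(3)-np.outer(d,d)/(d@d))@(x-o))) for o,d in rs]
def proj(p,V,X):
    c=V[:3,:3]@np.array(X)+V[:3,3]; u=np.array(p["K"])@c; return u[:2]/u[2]
def save(n,im): cv2.imwrite(f"pics/{n}.png",im[...,::-1])
E
python3 - <<'E'
from h import *
np.set_printoptions(precision=1,suppress=True)
ims=[]
for n in ["scene","top"]:
    p,V,s=shoot(n); ims.append(p["color"]); print(n,np.linalg.inv(V)[:3,3],s["time"])
    for l in ["orange_handle","left_slot","right_slot","red_ball_center"]:
        for d in outline_of(p,l):
            m=d["mask"]; ys,xs=np.where(m); print(l,round(d["conf"],2),np.array(d["location"]),m.sum(),p["color"][m].mean(0), (xs.min(),xs.max(),ys.min(),ys.max()), at_z(p,V,d["location"],85)[:2])
for n,i in zip("st",ims): save("a"+n,cv2.resize(i,(800,600)))
s=robot.sense();print(s)
E
```

```text
pics
scene [ 819.2 -309.9  644.4] 0.0
orange_handle 0.98 [302.7 135.1] 470 [106.9  72.1  52. ] (np.int64(289), np.int64(314), np.int64(116), np.int64(147)) [534.4 275.5]
orange_handle 0.81 [250.7 132.9] 545 [129.2 115.6  52.8] (np.int64(240), np.int64(263), np.int64(114), np.int64(151)) [430.2 205.6]
orange_handle 0.67 [295.3 186. ] 469 [149.4 134.   60. ] (np.int64(283), np.int64(305), np.int64(162), np.int64(199)) [606.9 128.2]
left_slot 0.87 [221.9 313.5] 27312 [171.9 175.4 172.8] (np.int64(62), np.int64(340), np.int64(192), np.int64(383)) [ 657.7 -171.1]
right_slot 0.84 [221.5 308.1] 26910 [172.4 176.  173.4] (np.int64(63), np.int64(339), np.int64(193), np.int64(383)) [ 651.5 -164.7]
red_ball_center 0.83 [272.5 263.3] 1524 [156.3  51.1  47.7] (np.int64(252), np.int64(296), np.int64(245), np.int64(288)) [671.6 -49. ]
red_ball_center 0.68 [179.4 201.8] 1514 [152.6  50.6  47.2] (np.int64(156), np.int64(201), np.int64(180), np.int64(222)) [442.9 -49.4]
top [ 451.6   48.8 1217.5] 0.25
orange_handle 0.86 [210.2 184.3] 254 [112.6 105.    2.7] (np.int64(200), np.int64(217), np.int64(177)
[... 530 characters left out ...]
7)) [ 637.5 -184.9]
red_ball_center 0.95 [290.5 144.3] 574 [111.8  12.4   8.9] (np.int64(279), np.int64(305), np.int64(132), np.int64(158)) [695.  -69.5]
red_ball_center 0.87 [275.3 247.7] 982 [111.1  12.9   9.1] (np.int64(260), np.int64(295), np.int64(230), np.int64(264)) [413.6 -23.7]
{'time': 0.5, 'joint_pos': array([ 1.2,  0.5, -0. ,  1.6,  0. ,  1. , -0.1]), 'joint_velocities': array([-0., -0.,  0., -0., -0.,  0., -0.]), 'tau': array([ -0. , -92.6,   2. , -37. ,   0. ,   0. ,   0. ]), 'tool_pos': array([ 208.9, -589.1,  231.3]), 'ee_rot': array([0. , 1. , 0.2, 0. ]), 'wrist_force': array([0.7, 0.4, 0.7]), 'torque': array([0., 0., 0.]), 'grip_force': 0.0, 'grip_width': 85.27557586489705}
```

View pics/as.png

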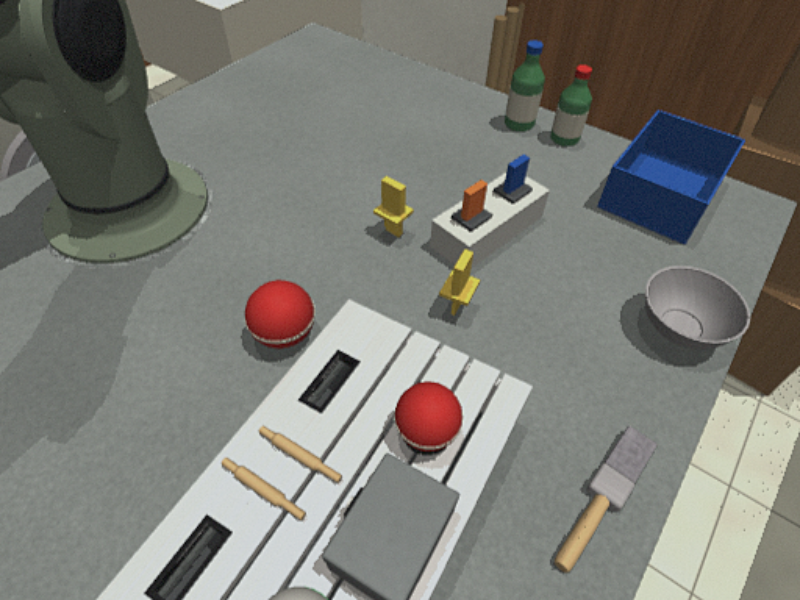

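View pics/at.png

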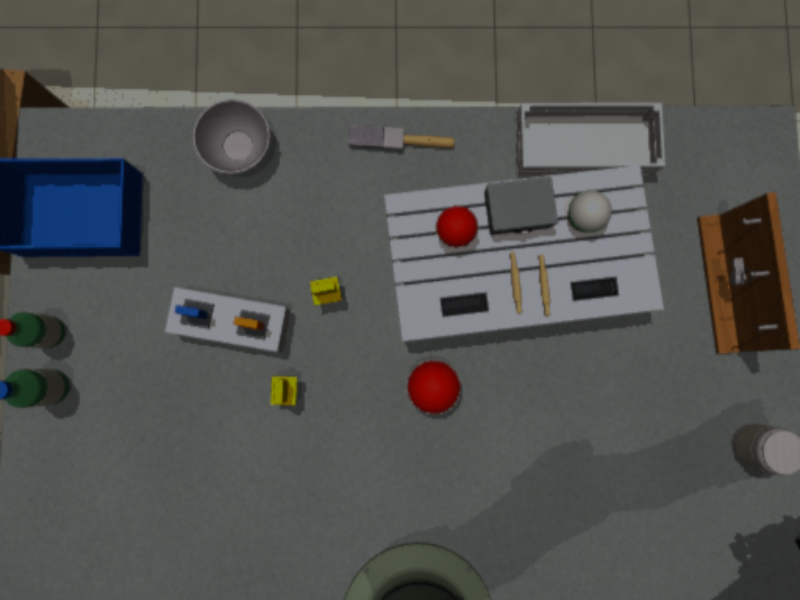

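The pictures show the orange gauge in the white rack at scene (474,202) and top (249,323). The small red ball is behind the left slot: ball at top (457,227), slot at top (464,304). Two yellow look-alikes stand near the rack, and a large red ball sits in front of the shelf at top (434,387). Next I'll segment by colour and triangulate.

```bash
python3 - <<'E'
from h import *
np.set_printoptions(precision=1,suppress=True)
rs=[];rb=[]
P={}
for n,oc,sc in [("scene",(303,129),(211,243)),("top",(159,207),(297,194))]:
    p,V,s=shoot(n); im=p["color"]; P[n]=(p,V)
    hsv=cv2.cvtColor(im,cv2.COLOR_RGB2HSV).astype(int)
    def near(c,r):
        m=np.zeros(im.shape[:2],bool); m[c[1]-r:c[1]+r,c[0]-r:c[0]+r]=1; return m
    h=hsv[...,0]; 
    m=near(oc,22)&(h>=5)&(h<=16)&(hsv[...,1]>150)&(hsv[...,2]>70)
    ys,xs=np.where(m); c=np.array([xs.mean(),ys.mean()]); print(n,"orange",c,m.sum(),(xs.min(),xs.max(),ys.min(),ys.max())); rs.append(ray(p,V,c))
    r=cv2.minAreaRect(np.c_[xs,ys].astype(np.float32)); print(r, [at_z(p,V,b,150) for b in cv2.boxPoints(r)] if n=="top" else "")
    m=near(sc,26)&(hsv[...,2]<(75 if n=="scene" else 50))&(hsv[...,1]<100)
    k,lab,st,ce=cv2.connectedComponentsWithStats(m.astype(np.uint8)); i=1+np.argmax(st[1:,4])
    ys,xs=np.where(lab==i); r=cv2.minAreaRect(np.c_[xs,ys].astype(np.float32)); b=np.array([at_z(p,V,q,85)[:2] for q in cv2.boxPoints(r)])
    hull=cv2.approxPolyDP(cv2.convexHull(np.c_[xs,ys].astype(np.int32)),3,True)[:,0]
    print("slot",st[i],at_z(p,V,r[0],85),"hull",[at_z(p,V,q,85)[:2] for q in hull.astype(float)])
    d=[d for d in outline_of(p,"red_ball_center")]; 
    for q in d: print("ball",at_z(p,V,q["location"],121+6))
x,e=tri(rs); print("handle",x,e)
E
```

```text
scene orange [302.6 127.8] 274 (np.int64(295), np.int64(311), np.int64(115), np.int64(140))
((302.57049560546875, 127.60067749023438), (12.91804313659668, 26.357440948486328), 10.007979393005371) 
slot [191 224  39  40 518] [557.4 -84.5  85. ] hull [array([567., -43.]), array([ 575.9, -120.4]), array([ 545.1, -123.6]), array([537. , -45.7])]
ball [684.2 -68.4 127. ]
ball [473.2 -69.2 127. ]
top orange [157.6 206.3] 25 (np.int64(150), np.int64(164), np.int64(203), np.int64(210))
((157.0961456298828, 206.0192413330078), (14.708709716796875, 5.883484840393066), 11.309932708740234) [array([520., 299., 150.]), array([534.7, 296.4, 150. ]), array([527. , 259.7, 150. ]), array([512.4, 262.5, 150. ])]
slot [282 188  30  14 311] [555.8 -84.1  85. ] hull [array([ 546.4, -122.6]), array([538.8, -49.1]), array([563.4, -44. ]), array([ 573.7, -120.5])]
ball [418.8 -25.2 127. ]
ball [686.1 -58.2 127. ]
handle [525.7 289.4  94. ] [1.0045377341758444, 1.0045377341759885]
```

```bash
cat >> h.py <<'E'
def goal(pos,yaw,T=None):
    """tool-frame shift (mm) and turn (deg) from pose T to TCP pos, tool down, tool x at world angle yaw(deg)"""
    T=T_tool(robot.sense()) if T is None else T
    a=np.radians(yaw); x=np.array([np.cos(a),np.sin(a),0]); z=np.array([0,0,-1.]); G=np.c_[x,np.cross(z,x),z]
    print("lin",np.round(T[:3,:3].T@(np.array(pos)-T[:3,3]),1),"dr",np.round(R.from_matrix(T[:3,:3].T@G).as_rotvec(degrees=True),1))
E
python3 - <<'E'
from h import *
T=T_tool(robot.sense()); print(T.round(3), vision.camera("wrist")["hand_eye"])
for p,y in [((460,-350,300),45),((560,-60,300),64),((520,290,270),82)]: goal(p,y,T)
E
```

```text
[[ 9.43000e-01  3.34000e-01 -0.00000e+00  2.08851e+02]
 [ 3.34000e-01 -9.43000e-01  0.00000e+00 -5.89048e+02]
 [-0.00000e+00 -0.00000e+00 -1.00000e+00  2.31305e+02]
 [ 0.00000e+00  0.00000e+00  0.00000e+00  1.00000e+00]] [[ 1.01482606e-04 -9.65435916e-01 -2.60640521e-01  6.61261192e+01]
 [ 9.99999909e-01  2.05923492e-04 -3.73400641e-04 -4.13321541e-02]
 [ 4.14166396e-04 -2.60640460e-01  9.65435849e-01 -1.42195123e+02]
 [ 0.00000000e+00  0.00000000e+00  0.00000000e+00  1.00000000e+00]]
lin [ 316.6 -141.4  -68.7] dr [ -0.    0.  -25.5]
lin [ 507.8 -381.3  -68.7] dr [ -0.    0.  -44.5]
lin [ 587.  -724.5  -38.7] dr [ -0.    0.  -62.5]
```

send_rows:
  series:
    - {"linear":[50,-22,-25],"dr":[0,0,-5],"gripper":85}
    - {"linear":[105,-47,-50],"dr":[0,0,-9],"gripper":85}
    - {"linear":[160,-72,-69],"dr":[0,0,-13],"gripper":85}
    - {"linear":[212,-95,-69],"dr":[0,0,-17],"gripper":85}
    - {"linear":[265,-118,-69],"dr":[0,0,-21],"gripper":85}
    - {"linear":[317,-141,-69],"dr":[0,0,-25],"gripper":85}
    - {"linear":[355,-190,-69],"dr":[0,0,-29],"gripper":85}
    - {"linear":[393,-238,-69],"dr":[0,0,-33],"gripper":85}

```text
time: 1.75
tool_pos: [500.3, -231.5, 300.3]
ee_rot: [0.0, 0.896, 0.443, 0.0]
wrist_force: [0.4, -0.8, -0.2]
grip_width: 84.8
grip_force: 0.0
```

```bash
python3 - <<'E'
from h import *
T=T_tool(robot.sense()); print(T[:3,3].round(1),robot.sense()["joint_pos"].round(2))
for p,y in [((560,-60,300),64),((545,110,290),74),((510,290,280),82)]: goal(p,y,T)
E
```

```text
[ 500.3 -231.5  300.3] [ 0.56  0.35 -0.31  1.7   0.11  1.11 -0.43]
lin [172.6 -56.6   0.3] dr [  0.   -0.  -11.3]
lin [ 298.6 -171.6   10.3] dr [  0.   -0.  -21.3]
lin [ 420.5 -308.6   20.3] dr [  0.   -0.  -29.3]
```

send_rows:
  series:
    - {"linear":[55,-18,0],"dr":[0,0,-4],"gripper":85}
    - {"linear":[110,-37,0],"dr":[0,0,-8],"gripper":85}
    - {"linear":[165,-57,0],"dr":[0,0,-11],"gripper":85}
    - {"linear":[205,-95,3],"dr":[0,0,-15],"gripper":85}
    - {"linear":[250,-135,6],"dr":[0,0,-18],"gripper":85}
    - {"linear":[298,-172,10],"dr":[0,0,-21],"gripper":85}
    - {"linear":[338,-217,14],"dr":[0,0,-24],"gripper":85}
    - {"linear":[378,-262,18],"dr":[0,0,-27],"gripper":85}

```text
time: 2.75
tool_pos: [521.3, 227.7, 282.3]
ee_rot: [0.0, 0.768, 0.64, 0.0]
wrist_force: [1.2, 0.4, 0.6]
grip_width: 84.5
grip_force: 0.0
```

send_rows:
  series:
    - {"linear":[40,-47,5],"dr":[0,0,-2],"gripper":85}
    - {"linear":[44,-47,10],"dr":[0,0,-2],"gripper":85}
    - {"linear":[44,-47,10],"dr":[0,0,-2],"gripper":85}

```text
time: 3.12
tool_pos: [483.7, 277.6, 272.0]
ee_rot: [0.0, 0.757, 0.653, -0.0]
wrist_force: [0.4, -0.5, 0.6]
grip_width: 85.0
grip_force: 0.0
```

```bash
python3 - <<'E'
from h import *
np.set_printoptions(precision=1,suppress=True)
p,V,s=shoot("wrist"); print(s["tool_pos"],s["joint_pos"],s["time"]); im=p["color"]
save("w1",im); np.savez("w1.npz",im=im,V=V,K=p["K"])
for d in outline_of(p,"orange_handle"):
    m=d["mask"]; print(d["conf"],d["location"],m.sum(),im[m].mean(0))
hsv=cv2.cvtColor(im,cv2.COLOR_RGB2HSV).astype(int)
m=(hsv[...,0]>=5)&(hsv[...,0]<=16)&(hsv[...,1]>150)&(hsv[...,2]>70)
k,lab,st,ce=cv2.connectedComponentsWithStats(m.astype(np.uint8)); i=1+np.argmax(st[1:,4]); print(st[i],ce[i])
ys,xs=np.where(lab==i); r=cv2.minAreaRect(np.c_[xs,ys].astype(np.float32)); print(r)
b=np.array([at_z(p,V,q,121.5) for q in cv2.boxPoints(r)]);print(b)
E
```

```text
[483.7 277.6 272. ] [-0.2  0.4 -0.6  1.7  0.3  1.1 -1. ] 3.125
0.98 [339.1, 237.2] 960 [133.3 112.1   3.9]
0.94 [291.2, 159.3] 1848 [108.4  71.3  38.3]
0.76 [201.3, 210.6] 1611 [127.2 105.9   0.9]
[284 140  21  46 731] [294.6 161.9]
((293.7430725097656, 162.3812255859375), (19.604446411132812, 44.937801361083984), 3.012787342071533)
[[511.6 269.1 121.5]
 [519.2 312.1 121.5]
 [537.4 308.4 121.5]
 [530.6 265.2 121.5]]
```

View pics/w1.png

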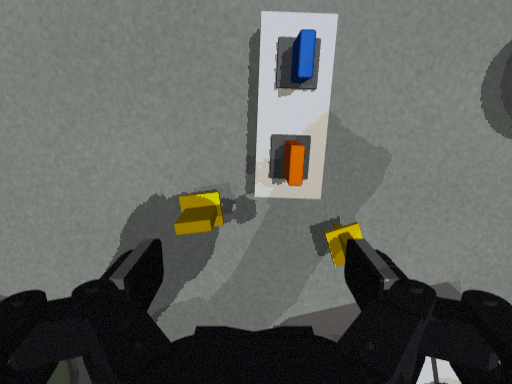

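The wrist view shows the orange handle at (295,162) in the rack, the blue one at (305,55), and the yellow ones at (200,212) and (345,242). I'll move over the handle.

```bash
python3 - <<'E'
from h import *
w=np.load("w1.npz"); p={"K":w["K"]}
for z in (55,62):
  for a,b in [((262,12),(255,196)),((337,15),(320,198))]:
    A=at_z(p,w["V"],a,z);B=at_z(p,w["V"],b,z); print(A.round(1),B.round(1),"yaw",np.degrees(np.arctan2(-(A-B)[0],(A-B)[1])))
goal((524,286,205),80)
E
```

```text
[516.9 440.   55. ] [480.4 242.7  55. ] yaw -10.485570353135685
[594.5 425.6  55. ] [558.6 228.5  55. ] yaw -10.327926977155677
[516.4 438.1  62. ] [480.6 244.7  62. ] yaw -10.485570353135717
[592.5 424.   62. ] [557.3 230.8  62. ] yaw -10.327926977155688
lin [15.1 37.9 67.4] dr [0.  0.  1.4]
```

send_rows:
  series:
    - {"linear":[7,19,30],"dr":[0,0,1.6],"gripper":85}
    - {"linear":[15,38,67],"dr":[0,0,1.6],"gripper":85}
    - {"linear":[15,38,67],"dr":[0,0,1.6],"gripper":85}

```text
time: 3.6
tool_pos: [524.0, 285.2, 202.8]
ee_rot: [-0.0, 0.767, 0.641, -0.002]
wrist_force: [-0.5, -0.1, 0.3]
grip_width: 85.3
grip_force: 0.0
```

```bash
python3 - <<'E'
from h import *
np.set_printoptions(precision=1,suppress=True)
p,V,s=shoot("wrist"); print(s["tool_pos"],s["time"]); im=p["color"]
save("w2",im)
hsv=cv2.cvtColor(im,cv2.COLOR_RGB2HSV).astype(int)
m=(hsv[...,0]>=5)&(hsv[...,0]<=16)&(hsv[...,1]>150)&(hsv[...,2]>60)
k,lab,st,ce=cv2.connectedComponentsWithStats(m.astype(np.uint8)); i=1+np.argmax(st[1:,4]); print(st[i],ce[i])
ys,xs=np.where(lab==i); r=cv2.minAreaRect(np.c_[xs,ys].astype(np.float32)); print(r)
for z in (94,121.5): print(np.array([at_z(p,V,q,z) for q in cv2.boxPoints(r)]))
E
```

```text
[524.  285.2 202.8] 3.6
[ 248  162   19   61 1028] [256.9 193.5]
((257.0, 192.0), (60.0, 18.0), 90.0)
[[523.7 310.1  94. ]
 [538.3 307.5  94. ]
 [529.5 255.4  94. ]
 [514.  258.2  94. ]]
[[525.1 314.5 121.5]
 [538.1 312.2 121.5]
 [530.3 265.8 121.5]
 [516.5 268.3 121.5]]
```

View pics/w2.png

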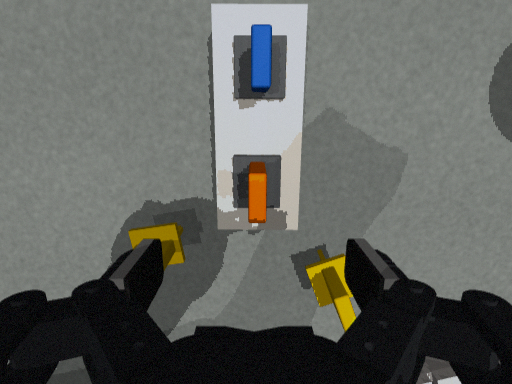

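Wrist picture 2 shows the handle's top face at (257,197), aligned with the tool and between the fingers. That puts the handle at about (527, 287, 94). I'll descend and grip.

send_rows:
  series:
    - {"linear":[2,2.6,40],"dr":[0,0,0],"gripper":85}
    - {"linear":[2,2.6,85],"dr":[0,0,0],"gripper":85}
    - {"linear":[2,2.6,115],"dr":[0,0,0],"gripper":70}
    - {"linear":[2,2.6,127],"dr":[0,0,0],"gripper":40}
    - {"linear":[2,2.6,127],"dr":[0,0,0],"gripper":20}
    - {"linear":[2,2.6,127],"dr":[0,0,0],"gripper":5}
    - {"linear":[2,2.6,127],"dr":[0,0,0],"gripper":5}
    - {"linear":[2,2.6,127],"dr":[0,0,0],"gripper":5}
  grip_force: 50

```text
time: 4.65
tool_pos: [527.1, 288.9, 80.0]
ee_rot: [0.0, 0.767, 0.642, 0.001]
wrist_force: [-0.4, -1.2, 5.6]
grip_width: 13.3
grip_force: 49.1
```

send_rows:
  series:
    - {"linear":[0,0,-10],"dr":[0,0,0],"gripper":5}
    - {"linear":[0,0,-30],"dr":[0,0,0],"gripper":5}
    - {"linear":[0,0,-65],"dr":[0,0,0],"gripper":5}
    - {"linear":[0,0,-110],"dr":[0,0,0],"gripper":5}
    - {"linear":[0,0,-150],"dr":[0,0,0],"gripper":5}
    - {"linear":[0,0,-150],"dr":[0,0,0],"gripper":5}

```text
time: 5.4
tool_pos: [527.3, 289.4, 232.8]
ee_rot: [0.001, 0.767, 0.642, 0.003]
wrist_force: [-0.0, -0.6, -2.0]
grip_width: 13.5
grip_force: 49.0
```

```bash
python3 - <<'E'
from h import *
s=robot.sense(); print(s["tool_pos"],s["grip_width"],s["grip_force"])
goal((540,100,235),88);goal((552,-78,235),96)
E
```

```text
[527.33773054 289.42988081 232.80604793] 13.45684880263086 48.96340727806091
lin [-184.3   45.6   -2.7] dr [ 0.3 -0.2 -8.1]
lin [-357.4   88.6   -3.1] dr [  0.3  -0.2 -16.1]
```

send_rows:
  series:
    - {"linear":[-35,9,-2],"dr":[0,0,-2],"gripper":5}
    - {"linear":[-85,21,-2],"dr":[0,0,-4],"gripper":5}
    - {"linear":[-140,35,-2],"dr":[0,0,-6],"gripper":5}
    - {"linear":[-195,48,-2],"dr":[0,0,-9],"gripper":5}
    - {"linear":[-250,62,-2],"dr":[0,0,-11],"gripper":5}
    - {"linear":[-305,76,-2],"dr":[0,0,-14],"gripper":5}
    - {"linear":[-345,86,-2],"dr":[0,0,-16],"gripper":5}
    - {"linear":[-357,88.5,-2],"dr":[0,0,-16],"gripper":5}

```text
time: 6.4
tool_pos: [550.5, -81.4, 230.3]
ee_rot: [-0.0, 0.671, 0.742, -0.0]
wrist_force: [-0.7, 0.5, -1.0]
grip_width: 13.6
grip_force: 48.9
```

send_rows:
  series:
    - {"linear":[0,0,0],"dr":[0,0,0],"gripper":5}
    - {"linear":[0,0,0],"dr":[0,0,0],"gripper":5}

```text
time: 6.65
tool_pos: [550.9, -76.8, 230.5]
ee_rot: [-0.0, 0.669, 0.743, 0.0]
wrist_force: [-0.7, -0.4, -1.0]
grip_width: 13.6
grip_force: 48.9
```

```bash
python3 - <<'E'
from h import *
np.set_printoptions(precision=1,suppress=True)
p,V,s=shoot("wrist"); T=T_tool(s); print(s["tool_pos"],T[:3,0]*100,s["time"],s["grip_width"]); im=p["color"]
save("w3",im); np.savez("w3.npz",im=im,V=V,K=p["K"])
print("slot guess px",proj(p,V,(556.5,-84.3,85)))
E
```

```text
[550.9 -76.8 230.5] [-10.5  99.4   0.1] 6.65 13.557854731005119
slot guess px [258.2 189.3]
```

View pics/w3.png

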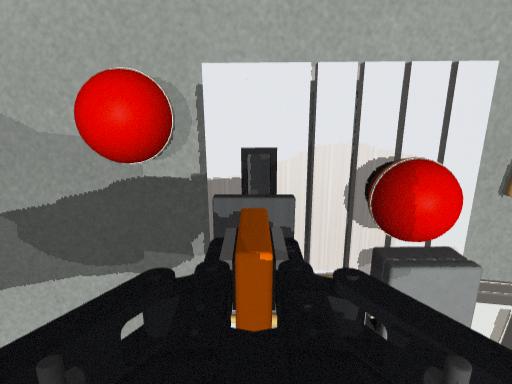

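```bash
python3 - <<'E'
from h import *
np.set_printoptions(precision=2,suppress=True)
w=np.load("w3.npz"); p={"K":w["K"]};V=w["V"]; T=T_tool(robot.sense()); Ti=np.linalg.inv(T)
im=w["im"]; print(w["K"][0])
print("row prof",im[165,232:290].mean(1).astype(int)); print("col prof",im[140:175,259].mean(1).astype(int))
for q in [(242,150),(277,150),(242,190),(277,190),(259.5,149)]:
    X=at_z(p,V,q,85); print(q,X,(Ti@np.r_[X,1])[:3])
zc=T[2,3]+14-27.5  # collar top
for q in [(213,196),(295,196)]:
    X=at_z(p,V,q,zc); print("collar",X,(Ti@np.r_[X,1])[:3])
t,Vt,_=shoot("top"); 
E
```

```text
[305.88   0.   253.54]
row prof [229 227 229 228 229 228 228 228 229  99  43  37  37  38  38  56  85  81
  83  52  47  47  45  47  47  53  47  48  46  47  45  41  45  46  43  47
  47  43  30  30  27  23  26  32  22 215 222 218 217 215 221 223 223 218
 219 225 227 223]
col prof [229 228 228 228 228 229 230 146  57  41  39  42  40  40  47  48  49  49
  48  46  49  47  48  46  49  48  53  48  45  46  47  43  46  50  52]
(242, 150) [537.25 -48.04  85.  ] [ 30.01 -10.66 145.47]
(277, 150) [569.93 -44.59  85.  ] [ 30.01  22.19 145.47]
(242, 190) [540.95 -86.65  85.  ] [ -8.77 -11.05 145.45]
(277, 190) [574.76 -83.08  85.  ] [ -8.77  22.96 145.45]
(259.5, 149) [553.49 -45.39  85.  ] [ 30.95   5.76 145.47]
collar [527.56 -56.98 216.95] [ 22.2  -21.22  13.51]
collar [570.68 -52.43 216.95] [22.2  22.14 13.51]
```

Wrist picture 3 shows the slot aligned with the tool, its far rim at (259,149), and the held gauge's collar centred at column 254. The offset to make up is about (-6, 5) mm in tool axes. I'll centre and lower in stages.

send_rows:
  series:
    - {"linear":[-4,3,10],"dr":[0,0,0],"gripper":5}
    - {"linear":[-6,5,40],"dr":[0,0,0],"gripper":5}
    - {"linear":[-6,5,65],"dr":[0,0,0],"gripper":5}
    - {"linear":[-6,5,72],"dr":[0,0,0],"gripper":5}
    - {"linear":[-6,5,72],"dr":[0,0,0],"gripper":5}

```text
time: 7.38
tool_pos: [556.6, -83.7, 158.2]
ee_rot: [-0.0, 0.669, 0.743, -0.0]
wrist_force: [-0.1, -0.2, -0.1]
grip_width: 14.0
grip_force: 48.8
```

```bash
python3 - <<'E'
from h import *
p,V,s=shoot("scene"); T=T_tool(s); print(s["tool_pos"],s["wrist_force"])
c=proj(p,V,(557,-84,85)).astype(int); print(c)
im=p["color"][max(c[1]-70,0):c[1]+50,c[0]-80:c[0]+80]; save("s2",cv2.resize(im,None,fx=4,fy=4,interpolation=cv2.INTER_CUBIC))
E
```

```text
[556.60850406 -83.6534818  158.17989537] [-0.08537777 -0.15627524 -0.05747091]
[210 243]
```

View pics/s2.png

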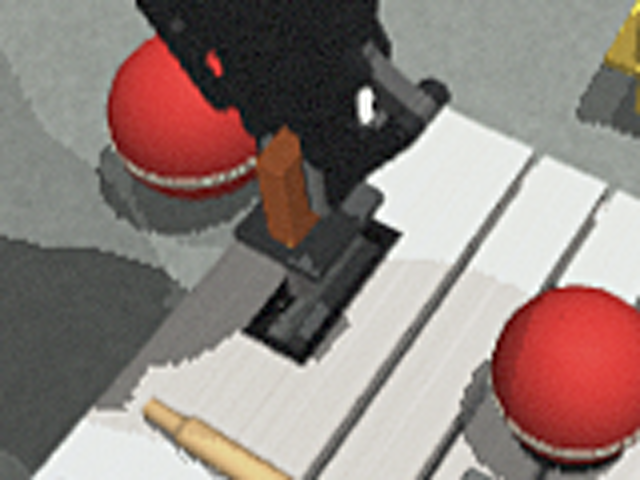

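The scene crop shows the blade tip at about (300,320), just above the slot and inside the rim. I'll lower it.

send_rows:
  series:
    - {"linear":[0,0,8],"dr":[0,0,0],"gripper":5}
    - {"linear":[0,0,17],"dr":[0,0,0],"gripper":5}
    - {"linear":[0,0,27],"dr":[0,0,0],"gripper":5}
    - {"linear":[0,0,37],"dr":[0,0,0],"gripper":5}
    - {"linear":[0,0,43],"dr":[0,0,0],"gripper":5}
    - {"linear":[0,0,47],"dr":[0,0,0],"gripper":5}
    - {"linear":[0,0,49],"dr":[0,0,0],"gripper":5}
    - {"linear":[0,0,49],"dr":[0,0,0],"gripper":5}

```text
time: 8.43
tool_pos: [556.6, -83.9, 109.3]
ee_rot: [0.0, 0.67, 0.743, 0.0]
wrist_force: [-0.0, -0.0, -1.8]
grip_width: 13.2
grip_force: 48.8
```

send_rows:
  series:
    - {"linear":[0,0,1],"dr":[0,0,0],"gripper":5}
    - {"linear":[0,0,2],"dr":[0,0,0],"gripper":5}
    - {"linear":[0,0,3],"dr":[0,0,0],"gripper":5}
    - {"linear":[0,0,3],"dr":[0,0,0],"gripper":5}

```text
time: 8.93
tool_pos: [556.5, -83.9, 106.2]
ee_rot: [-0.0, 0.67, 0.743, -0.0]
wrist_force: [-0.9, -0.9, -1.8]
grip_width: 13.6
grip_force: 48.8
```

send_rows:
  series:
    - {"linear":[0,0,1],"dr":[0,0,0],"gripper":5}
    - {"linear":[0,0,2],"dr":[0,0,0],"gripper":5}
    - {"linear":[0,0,2],"dr":[0,0,0],"gripper":5}

```text
time: 9.3
tool_pos: [556.6, -83.9, 104.9]
ee_rot: [0.0, 0.67, 0.743, -0.0]
wrist_force: [-4.3, -0.5, 13.7]
grip_width: 13.6
grip_force: 50.9
```

Contact force has risen at the expected height. I'll check it by eye before letting go.

```bash
python3 - <<'E'
from h import *
p,V,s=shoot("scene"); print(s["tool_pos"],s["wrist_force"])
im=p["color"][173:293,130:290]; save("s3",cv2.resize(im,None,fx=4,fy=4,interpolation=cv2.INTER_CUBIC))
E
```

```text
[556.61524674 -83.88992443 104.94867319] [-4.31522451 -0.51846212 13.74394774]
```

View pics/s3.png

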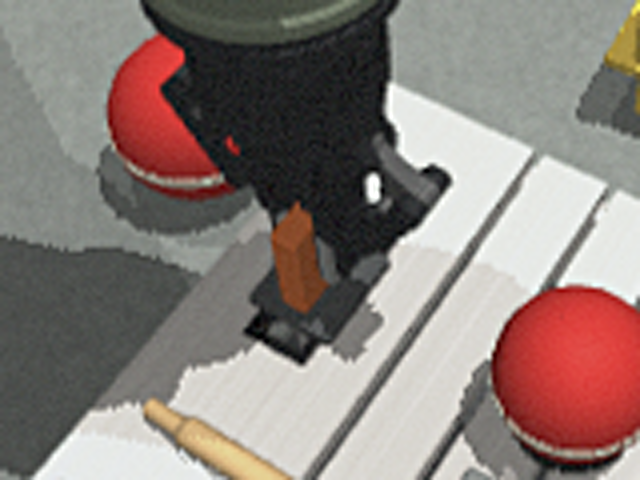

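The collar at (315,310) sits flush on the slats over the slot. Next I'll open, wait, then retreat straight up.

send_rows:
  series:
    - {"linear":[0,0,-0.5],"dr":[0,0,0],"gripper":5}
    - {"linear":[0,0,-0.5],"dr":[0,0,0],"gripper":25}
    - {"linear":[0,0,-0.5],"dr":[0,0,0],"gripper":60}
    - {"linear":[0,0,-0.5],"dr":[0,0,0],"gripper":60}
    - {"linear":[0,0,-20],"dr":[0,0,0],"gripper":60}
    - {"linear":[0,0,-60],"dr":[0,0,0],"gripper":60}
    - {"linear":[0,0,-110],"dr":[0,0,0],"gripper":60}
    - {"linear":[0,0,-130],"dr":[0,0,0],"gripper":60}

```text
time: 10.35
tool_pos: [557.4, -83.7, 238.4]
ee_rot: [0.002, 0.67, 0.743, 0.001]
wrist_force: [-0.8, -0.4, -0.8]
grip_width: 60.1
grip_force: 0.0
```

send_rows:
  series:
    - {"linear":[0,0,0],"dr":[0,0,0],"gripper":60}
    - {"linear":[0,0,0],"dr":[0,0,0],"gripper":60}

```text
time: 10.6
tool_pos: [556.2, -83.9, 234.2]
ee_rot: [-0.0, 0.67, 0.743, -0.0]
wrist_force: [0.3, -0.6, 0.2]
grip_width: 60.4
grip_force: 0.0
```

```bash
python3 - <<'E'
from h import *
p,V,s=shoot("scene"); print(s["tool_pos"],s["wrist_force"],s["time"])
im=p["color"][173:293,130:290]; save("s4",cv2.resize(im,None,fx=4,fy=4,interpolation=cv2.INTER_CUBIC))
E
```

```text
[556.23567805 -83.91953138 234.21486969] [ 0.27860888 -0.62722226  0.17037945] 10.6
```

View pics/s4.png

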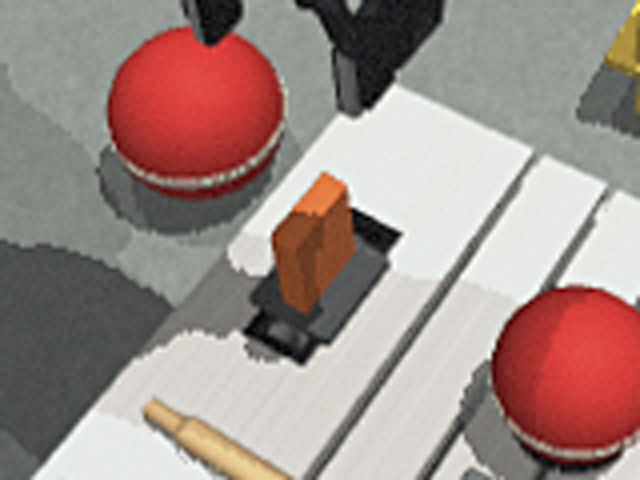

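The gauge stands upright at (320,250) with its collar flat in the slot, and the red ball hasn't moved.

```bash
python3 -c "
from h import *
print(robot.sign_off())"
```

```text
the job is handed in; nothing more can be done
None
```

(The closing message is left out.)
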